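Set the tray-support leg to its length mark and close its cam lever

ROBOT

A 6-joint arm with a two-finger parallel gripper is mounted at the origin on the work surface. World frame = base frame: x ahead of the robot, y to its left, z up, the work surface at z = 0. Lengths are in m, angles in rad, forces in N, time in s.
With the tool pointing down it reaches from about 0.35 to 0.975 m from the base axis. Payload 4.9 kg.
Tool frame: the origin (TCP) lies on the front face of the gripper's body, between the roots of the fingers; the fingertips stand 73 mm ahead of it and the grasp point (between the pads) lies 54 mm ahead of it; z points along the fingers, y is the line along which they close (so a half turn about z gives the same grasp; the last joint's range is limited). The gripper opens to 85 mm and grips with 20 to 120 N. Pads are 22 mm wide; open, the fingers measure 114 mm over their backs; the gripper's body (76 mm by 85 mm) begins 54 mm behind the grasp point. The pads swing forward as they close: fully open they stand 13 mm farther back than shut.
Start: joints at [-1.288, 0.053, 1.613, -0, 1.476, -0.119], TCP at [0.244, -0.575, 0.304] pointing down, gripper open.
Joint ranges: [-3.01, 3.01], [-1.01, 2.22], [0.06, 2.58], [-1.02, 4.17], [0.09, 2.62], [-3.14, 3.14]. Speed limits (rad/s): [2.57, 2.57, 3.14, 3.14, 3.14, 3.14].

INTERFACE

Orientations are given as a rotation vector (axis times angle).
In Python, from station import status, imaging, order gives the robot as it stands.
- The arm moves only by the tool arm_command, never from a script. Its argument "increments" is a list of rows, each an object with "slide": the shift along the tool's x, y, z in m, a list of three; "spin": the turn about the tool's z in degrees; "gripper": the opening, from -1 (shut) to 1 (fully open). In form: [{"slide": [x, y, z], "spin": spin, "gripper": gripper}, ...]. A call has 1 to 8 rows; each row is the pose to reach, as a shift and turn from the pose commanded when the call began, along the tool's axes at that moment; what a row does not reach only later rows make up. A row lasts 1/12 s, in which the tool goes at most 41.7 mm and 7.16 degrees, less where a joint would pass 70% of its speed; a pose out of reach is approached as far as the arm can. A call with a gripper value outside its range is refused whole. The fingers move at their own pace and stop on an object; "newtons" is the grip in N (left out, the last holds). Time passes only in rows, so rows that repeat a pose let the fingers close. It gives the time, the measured TCP pose, the force, the opening and the grip force at its end, in the units of the state.
- status.get_obs(): the state, without advancing time (a new reading comes with each control period).
- imaging.get_image(name): name is "scene" or "top"; returns a dict with "frame" (384x512x3 uint8, red, green, blue), "vfov" (degrees; the focal length in pixels is half the picture's height over the tangent of half this angle, whatever the lens; pixels are square), "cx", "cy" (the principal point, pixels), "view" (4x4, takes a point from world to camera coordinates). Camera axes: x right, y up, looking along -z (the intrinsics and any distortion apply to the point x, -y, -z); pixel columns grow to the right and rows downward; lengths in m; the calibration is good to about 2 mm. A picture is of the moment at which its call begins. There is no depth.
- order.finish_job(): hands the job in; it is judged then, once.
The state is a dict: "t": time; "q": joint angles; "dq": joint speeds; "effort": joint torques, N m; "tool_pos": TCP position; "tool_rot": TCP orientation; "contact_force": force on the tool from outside, world axes, zero at the start; "wrist_torque": the same for the moment, N m; "opening": finger opening in m; "grip_force": force on a finger pad.
Only numpy, scipy, OpenCV 4.12 (cv2) and the standard library are available. Lean on these libraries where they do the work, as an engineer would, in place of code of your own. Each camera call takes 0.05 s, during which the arm holds its last target. There are 200 camera calls.

TASK

The spring-loaded sliding leg of the sampler's tray support has to be set to length: lift the steel transport link up and off the two studs that lock the leg, and lay it flat in the empty grey tray. Then grip the leg's upright square post, slide the leg out until its pointer lines up with the mark clip on the rail, and while holding it there by the post push the forked cam lever fully down. Finish still gripping the post, with the leg at the mark and the lever down; leave everything else on the bench where it is.

Things in the scene. Friction and masses are not known exactly. Their poses are not given: they have to be found in the camera images.
- link: Loose steel plate 86 x 28 x 6 mm, 90 g, with two 12 mm holes 56 mm apart along its x and a standing grip tab in its middle (24 mm along x, 10 mm along y, top 36 mm above the underside). Origin: centre of its underside, at the start 45 mm above the bench, level, its x along the leg; two upright studs 8 mm thick and 20 mm tall pass through the holes and tie the leg home until it is lifted off.
- tray: The empty grey open-topped tray, fixed, 130 (x) x 150 (y) x 30 mm tall, walls and floor 5 mm thick. Origin: centre of its underside. A black vial rack of like footprint stands in the other place; the two trade places from run to run (one left, one right, in front of the robot).
- post (a point): The leg's square upright steel grip post, 14 x 14 mm, 67 mm tall, rigid on the leg's carriage. This point: centre of its foot, 45 mm above the bench (top at 112 mm). Its x axis is the way the leg slides out, its y axis points to the lever's free end. Fingers that grip its +x and -x sides have the lever's tines right under their tips: moving the hand down along the post presses the lever shut.
- pointer (a point): Tip of the leg's pointer: a 3 mm wide steel fin on the carriage, 40 mm in the slide direction (x) and 36 mm in y from the post's axis, 49 mm above the bench. It moves with the leg.
- mark (a point): The length mark: tip of a like 3 mm fin on the small dark clip (12 x 16 mm) fixed on the side of the rail, 49 mm above the bench. Its x axis is the way the leg slides out; the leg is at the mark when the pointer has the same place along x (the fins are then in line, tips nearly touching). It lies 40 to 90 mm out from the pointer's home position.
- leg (a joint): Travel of the sliding leg in m: 0 home, grows outward to 0.105. A spring always pulls it home with 3 to 4 N (sliding friction about 1 N): let go, it runs back, even with the lever down.
- lever (a joint): Angle of the forked cam lever, rad: 0 fully down (level), 0.34 to 0.42 as found (open), at most 0.45. Its hinge axis runs along the leg, 45 mm from the post's axis on the post's -y side, 53 mm above the bench; it rides on the leg. Stays where it is left; pressing it beside the post takes about 5 N.
- lever_tip (a point): Middle of the top of the crossbar that joins the lever's two tines, 48 mm from the post on +y. The flat tines (20 mm wide, 8 mm thick) pass the post on its +x and -x sides, 9 to 29 mm from its axis. Tines' tops above the bench: lever down 57 mm; as found at most 76 mm beside the post's axis, 83 mm at 15 mm beyond on +y, 97 mm at the crossbar.
- rack: The vial rack: black, 120 x 150 x 51 mm with its blue-capped vials. Origin: underside. A bystander, not to be moved.
- cap_jar: The small jar, 38 mm across, 45 mm tall. Origin: underside. A bystander, not to be moved.
- amber: The amber bottle, 80 mm across, 160 mm tall. Origin: underside. A bystander, not to be moved.
- beaker: The beaker, glass, 66 mm across, 85 mm tall. Origin: underside. A bystander, not to be moved.
- driver: The screwdriver, lying flat, at most 35 mm high. Origin: underside. A bystander, not to be moved.
- wash: The white wash bottle, 60 mm across, 140 mm tall. Origin: underside. A bystander, not to be moved.
- wrench: The wrench, lying flat, at most 35 mm high. Origin: underside. A bystander, not to be moved.
Mind the look-alikes: they are no part of the job. Of the things like the link, leave any that is orange; of the rest the smaller one is meant.

How it is judged:
On the way, in this order (a step that is already met when the one before it is completed fails the run):
1. the link has been lifted clear of the studs (height (world z) of link above 0.068 m), for 0.1 s.
2. the link lies flat in the tray, let go (x of link in the frame of tray between -0.06 and 0.06 m and y of link in the frame of tray between -0.07 and 0.07 m and z of link in the frame of tray below 0.015 m and angle between link's own z axis and vertical below 0.15 rad and contact force between the fingers and link below 0.1 N and linear speed of link below 0.03 m/s), for 0.2 s.
3. the leg is held by its post at the mark, lever still open (x of pointer in the frame of mark between -0.005 and 0.005 m and contact force between the fingers and grip_post above 1 N and value of joint lever above 0.25 rad), for 0.2 s.
4. the lever is fully down, the leg still at the mark (x of pointer in the frame of mark between -0.005 and 0.005 m and value of joint lever below 0.07 rad), for 0.2 s.
At the end, for the whole second after the job is handed in: The fingers still grip the post (over 2 N), the leg stands still with its pointer within 5 mm of the mark along the slide, the lever is down to within 0.07 rad, and the link lies flat in the tray, let go (all of step 4 and x of link in the frame of tray between -0.06 and 0.06 m and y of link in the frame of tray between -0.07 and 0.07 m and z of link in the frame of tray below 0.015 m and angle between link's own z axis and vertical below 0.15 rad and contact force between the fingers and grip_post above 2 N and velocity of joint leg between -0.01 and 0.01 m/s and contact force between the fingers and link below 0.1 N); the arm keeps its last pose, push and grip.
It fails at once if the lever is pushed over halfway down (below 0.15 rad) while the leg is more than 10 mm off the mark, or the leg runs off the mark after that (value of joint lever below 0.15 rad and (x of pointer in the frame of mark below -0.01 m or x of pointer in the frame of mark above 0.01 m)).
It fails at once if a bystander (rack, jar, bottles, beaker, screwdriver, wrench) is shifted by more than 30 mm (distance of any of rack, cap_jar, amber, beaker, driver, wash, wrench from where it was at the start of the episode above 0.03 m).
It also fails if it takes over 51 s, if anything falls off the work surface, if the arm or the gripper's body presses on something with over 40 N, if the wrist force passes 120 N, or if a joint passes its speed limit or range.

## Working session

There is one attempt and no reset: what is moved stays moved. The work goes in short steps, Python scripts to look and compute and a tool call to move; the robot and the scene stay as the last step left them, time stands still between calls to the robot, and variables do not carry over. Pictures are saved under pics/ and viewed, at most 10 in all, crops included, and the job is handed in when it is done.

Besides the shell and the picture viewer there is one more tool, called after "Emit:" as name([rows], argument=value, ...), one row to a line, values as JSON. arm_command: Moves the arm, as the interface text tells. Its arguments: {"type":"object","properties":{"increments":{"type":"array","items":{"type":"object","properties":{"slide":{"type":"array","items":{"type":"number"}},"spin":{"type":"number"},"gripper":{"type":"number"}}}},"newtons":{"type":"number"}},"required":["increments"]}

```bash
mkdir -p pics; ls
cat > h.py <<'E'
import numpy as np, cv2
from station import status, imaging, order
def ray(im,u,v):
    f=192/np.tan(np.radians(im['vfov'])/2)
    R=im['view'][:3,:3];t=im['view'][:3,3]
    return -R.T@t, R.T@np.array([(u-im['cx'])/f,-(v-im['cy'])/f,-1.])
def onz(im,u,v,z):
    c,d=ray(im,u,v); return c+d*(z-c[2])/d[2]
def px(im,p):
    f=192/np.tan(np.radians(im['vfov'])/2)
    q=np.array(im['view'])@np.append(p,1); return np.array([im['cx']+f*q[0]/-q[2], im['cy']-f*q[1]/-q[2]])
def save(im,n): cv2.imwrite('pics/'+n,cv2.cvtColor(im['frame'],cv2.COLOR_RGB2BGR))
E
python3 - <<'E'
from h import *
for n in ['scene','top']:
    im=imaging.get_image(n); im={k:np.array(v) for k,v in im.items()}
    f=cv2.cvtColor(im['frame'],cv2.COLOR_RGB2BGR)
    cv2.imwrite(f'pics/{n}0.png',cv2.resize(f,(800,600),interpolation=cv2.INTER_CUBIC))
    np.savez(f'{n}0.npz',**im); print(n,im['vfov'],im['cx'],im['cy'],ray(im,256,192), im.keys())
print(status.get_obs())
E
```

```text
pics
scene 45.425258167171734 251.18566404182965 192.0753333622041 (array([1.38399075, 0.25736914, 0.9065817 ]), array([-0.65842236, -0.23835599, -0.71398641])) dict_keys(['frame', 'vfov', 'cx', 'cy', 'view'])
top 51.317804632750345 259.37566057857305 186.39068938058932 (array([ 0.3752425 , -0.03659022,  1.3885432 ]), array([ 0.17338393,  0.00730436, -0.98496343])) dict_keys(['frame', 'vfov', 'cx', 'cy', 'view'])
{'t': 0.1, 'q': array([-1.28801254e+00,  5.32874197e-02,  1.61419019e+00,  2.19675651e-05,
        1.47601470e+00, -1.18986367e-01]), 'dq': array([ 7.75502370e-04, -1.44777972e-03, -1.42222304e-03,  2.21529253e-03,
       -7.15301026e-05, -8.76857168e-04]), 'effort': array([ 3.98727625e-04, -3.94900596e+01, -3.71364856e+01, -2.57010959e-05,
        3.89219524e-03, -1.31376203e-05]), 'tool_pos': array([ 0.24429262, -0.57479631,  0.30276795]), 'tool_rot': array([-3.07656002e+00, -6.26481614e-01,  2.09751259e-04]), 'contact_force': array([ 1.11386866, -0.52579867,  0.21257672]), 'wrist_torque': array([-0.00913799, -0.07344925, -0.01549371]), 'grip_force': 0.0, 'opening': 0.08556318035623608}
```

View pics/scene0.png

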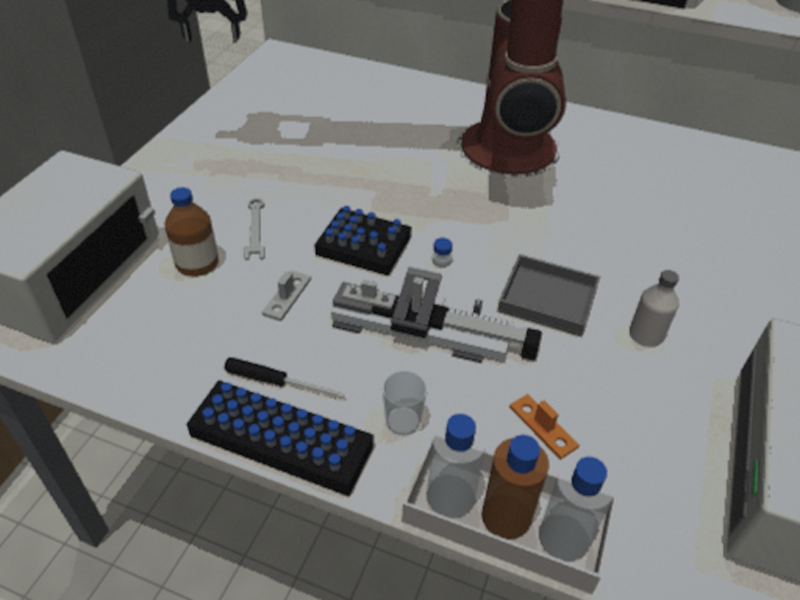

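View pics/top0.png

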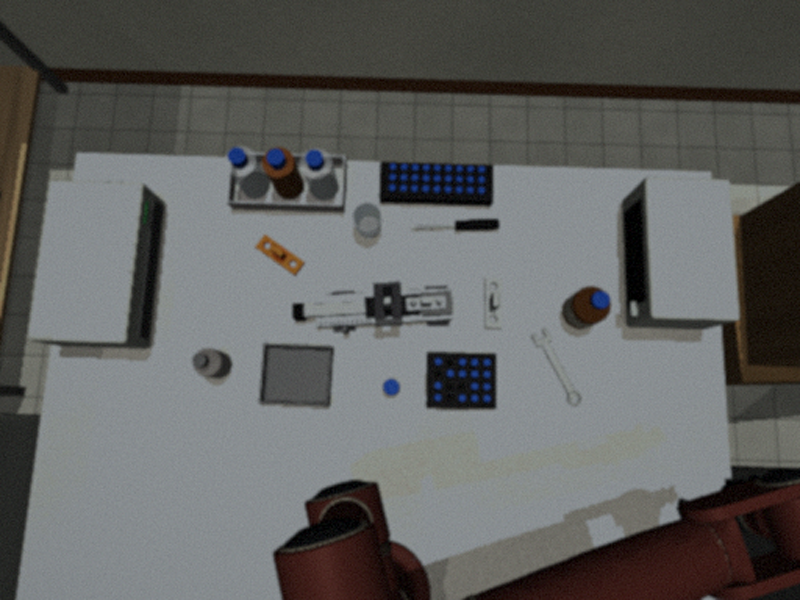

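Scene: mechanism around (440,310) with a plate at (370,292); tray at (550,293); loose look-alike at (288,295). Top: mechanism (375,305), tray (297,375). I'll zoom in on the mechanism.

Run:
```python
from h import *
for n,(x0,y0,x1,y1) in {'scene':(205,165,355,235),'top':(180,170,300,220)}.items():
    f=cv2.cvtColor(np.load(n+'0.npz')['frame'],cv2.COLOR_RGB2BGR)[y0:y1,x0:x1]
    s=800/(x1-x0); cv2.imwrite(f'pics/{n}c.png',cv2.resize(f,None,fx=s,fy=s,interpolation=cv2.INTER_CUBIC)); print(n,s)
```

```text
scene 5.333333333333333
top 6.666666666666667
```

View pics/scenec.png

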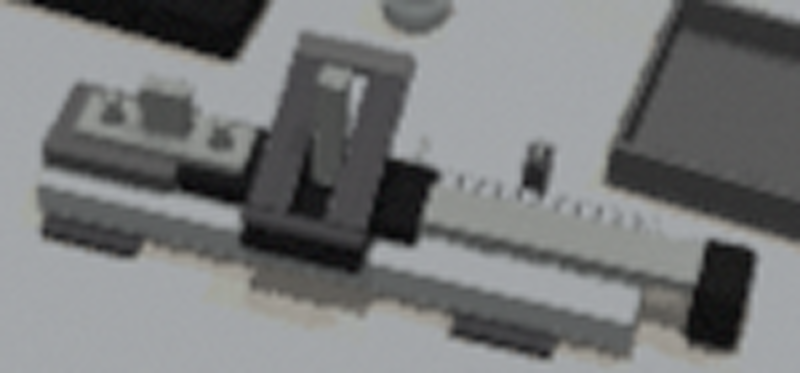

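View pics/topc.png

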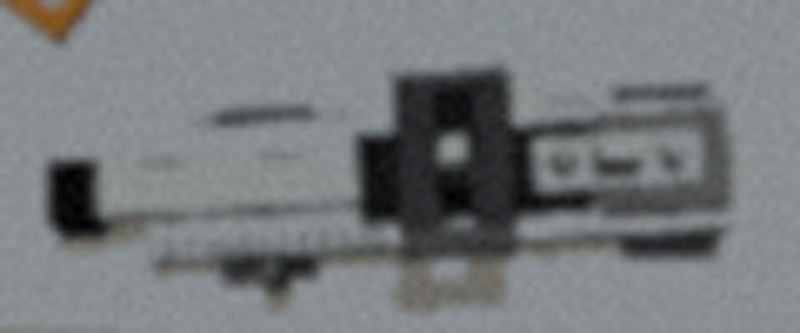

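The scene crop shows the link with its holes at (113,108) and (220,135), the post top near (335,75) between the tines, and the mark clip at (537,168). In the top crop the tab is at (617,160), the post top at (452,150) and the clip at (270,268). Slide-out runs left (world +y), and the lever's free end points towards the robot.

```bash
cat >> h.py <<'E'
def tri(P):
    A=np.zeros((3,3));b=np.zeros(3);L=[]
    for im,u,v in P:
        c,d=ray(im,u,v);d=d/np.linalg.norm(d);M=np.eye(3)-np.outer(d,d);A+=M;b+=M@c;L.append((c,M))
    p=np.linalg.solve(A,b); return p,[np.linalg.norm(M@(p-c)) for c,M in L]
E
python3 - <<'E'
from h import *
np.set_printoptions(precision=4,suppress=True)
S=np.load('scene0.npz');T=np.load('top0.npz');S={k:S[k] for k in S};T={k:T[k] for k in T}
s=lambda u,v:((u+.5)/5.3333+205-.5,(v+.5)/5.3333+165-.5)
t=lambda u,v:((u+.5)/6.6667+180-.5,(v+.5)/6.6667+170-.5)
for n,z,a,b in [('holeA(far)',.051,(113,110),(670,160)),('holeB',.051,(220,135),(565,160)),('tab',.081,(170,92),(617,160)),('post',.112,(335,75),(452,150)),('clip',.049,(540,160),(270,268)),('endcap',.05,(725,260),(72,197)),('crossbar',.097,(358,48),(452,240))]:
    print(n,z,'S',onz(S,*s(*a),z),'T',onz(T,*t(*b),z),'tri',*tri([(S,*s(*a)),(T,*t(*b))]))
k=.64
for n,im,z,P in [('tray',S,.03,[(519,258),(599,288),(583,331),(500,296)]),('tray',T,.03,[(262,345),(333,346),(331,406),(261,404)]),('rack',T,.051*.6,[(428,353),(495,354),(495,408),(427,407)])]:
    Q=np.array([onz(im,(u+.5)*k-.5,(v+.5)*k-.5,z)[:2] for u,v in P]);print(n,Q.tolist(),Q.mean(0),np.linalg.norm(Q-np.roll(Q,1,0),axis=1))
for n,z,P in [('amber',.16,(599,299)),('jar',.045,(391,387)),('beaker',.085,(367,213)),('wash',.14,(206,357)),('driver',.02,(460,226)),('wrench1',.0,(540,335)),('wrench2',0,(573,400)),('lookalike',.0,(492,303))]:
    print(n,onz(T,(P[0]+.5)*k-.5,(P[1]+.5)*k-.5,z)[:2])
R=cv2.Rodrigues(status.get_obs()['tool_rot'])[0];print(R)
E
```

```text
holeA(far) 0.051 S [ 0.6028 -0.1111  0.051 ] T [ 0.6077 -0.1086  0.051 ] tri [ 0.607  -0.1087  0.0557] [np.float64(0.00040653956286336847), np.float64(0.0004065395628634268)]
holeB 0.051 S [ 0.5982 -0.0556  0.051 ] T [ 0.6061 -0.0551  0.051 ] tri [ 0.6046 -0.0541  0.0577] [np.float64(0.0009586563423159913), np.float64(0.0009586563423159468)]
tab 0.081 S [ 0.6082 -0.0779  0.081 ] T [ 0.6017 -0.0806  0.081 ] tri [ 0.6027 -0.0806  0.075 ] [np.float64(0.00020350601041296744), np.float64(0.00020350601041301797)]
post 0.112 S [0.5967 0.0013 0.112 ] T [0.5989 0.0008 0.112 ] tri [0.5984 0.0013 0.1136] [np.float64(0.0005419774822862691), np.float64(0.0005419774822862651)]
clip 0.049 S [0.5512 0.0945 0.049 ] T [0.5466 0.0926 0.049 ] tri [0.5471 0.0933 0.0447] [np.float64(0.0003416782371153986), np.float64(0.0003416782371153636)]
endcap 0.05 S [0.581  0.1946 0.05  ] T [0.5798 0.1946 0.05  ] tri [0.58   0.1947 0.0489] [np.float64(0.00013854689575019946), np.float64(0.00013854689575007562)]
crossbar 0.097 S [0.5598 0.0001 0.097 ] T [ 0.5569 -0.0003  0.097 ] tri [ 0.5573 -0.0004  0.0945] [np.float
[... 316 characters left out ...]
27123615257816325], [0.5090183271629106, 0.1168094414150444], [0.3805564454264443, 0.11459473831348463], [0.3804514334272805, 0.26430679385602474]] [0.4442 0.1917] [0.1264 0.1544 0.1285 0.1497]
rack [[0.4998038689699339, -0.09026265019631391], [0.5019031320498875, -0.2359522419431026], [0.38644640544441167, -0.23617288397675518], [0.3843607642929791, -0.09066572035044203]] [ 0.4431 -0.1633] [0.1154 0.1457 0.1155 0.1455]
amber [ 0.606  -0.4251]
jar [ 0.4239 -0.0126]
beaker [0.7953 0.0513]
wash [0.4688 0.3559]
driver [ 0.7919 -0.1572]
wrench1 [ 0.5502 -0.3411]
wrench2 [ 0.4089 -0.4119]
lookalike [ 0.6196 -0.2334]
[[ 0.9204  0.391  -0.0005]
 [ 0.391  -0.9204  0.0018]
 [ 0.0002 -0.0019 -1.    ]]
```

```bash
cat >> h.py <<'E'
def go(p,head):
    o=status.get_obs();R=cv2.Rodrigues(o['tool_rot'])[0]
    d=R.T@(np.array(p)-o['tool_pos']); h=np.degrees(np.arctan2(R[1,1],R[0,1]))
    w=(head-h+90)%180-90
    print('slide',np.round(d,4),'spin',round(-w,1),'pos',o['tool_pos'].round(4),'h',h.round(1),'open',round(o['opening'],4),'f',o['contact_force'].round(1),'tilt',R[:,2].round(4),'t',round(o['t'],2),'q6',o['q'][5].round(2))
E
python3 -c "
from h import *
go([.605,-.081,.25],5.3)"
```

```text
slide [ 0.5251 -0.3133  0.0535] spin -72.3 pos [ 0.2443 -0.5748  0.3028] h -67.0 open 0.0856 f [ 1.1 -0.5  0.2] tilt [-5.0e-04  1.8e-03 -1.0e+00] t 0.1 q6 -0.12
```

Emit:
arm_command([
  {"slide": [0.3, -0.18, 0], "spin": -50, "gripper": 0.3},
  {"slide": [0.3, -0.18, 0], "spin": -50, "gripper": 0.3},
  {"slide": [0.3, -0.18, 0], "spin": -50, "gripper": 0.3},
  {"slide": [0.3, -0.18, 0], "spin": -50, "gripper": 0.3},
  {"slide": [0.3, -0.18, 0], "spin": -50, "gripper": 0.3},
  {"slide": [0.3, -0.18, 0], "spin": -50, "gripper": 0.3},
  {"slide": [0.3, -0.18, 0], "spin": -50, "gripper": 0.3},
  {"slide": [0.3, -0.18, 0], "spin": -50, "gripper": 0.3},
])

```text
t: 0.77
tool_pos: [0.441, -0.3036, 0.3035]
tool_rot: [-2.521, -1.874, 0.0]
contact_force: [1.0, -0.5, -0.5]
opening: 0.0555
grip_force: 0.0
```

```bash
python3 -c "
from h import *
go([.605,-.081,.22],5.3)"
```

```text
slide [0.2604 0.0929 0.0835] spin -22.1 pos [ 0.441  -0.3036  0.3035] h -16.8 open 0.0555 f [ 1.  -0.5 -0.5] tilt [-2.e-04  3.e-04 -1.e+00] t 0.77 q6 -0.45
```

Emit:
arm_command([
  {"slide": [0.26, 0.093, 0.06], "spin": -22, "gripper": 0.1},
  {"slide": [0.26, 0.093, 0.06], "spin": -22, "gripper": 0.1},
  {"slide": [0.26, 0.093, 0.06], "spin": -22, "gripper": 0.1},
  {"slide": [0.26, 0.093, 0.06], "spin": -22, "gripper": 0.1},
  {"slide": [0.26, 0.093, 0.06], "spin": -22, "gripper": 0.1},
  {"slide": [0.26, 0.093, 0.06], "spin": -22, "gripper": 0.1},
  {"slide": [0.26, 0.093, 0.06], "spin": -22, "gripper": 0.1},
  {"slide": [0.26, 0.093, 0.06], "spin": -22, "gripper": 0.1},
])

```text
t: 1.43
tool_pos: [0.6065, -0.0793, 0.2412]
tool_rot: [-2.113, -2.319, -0.0]
contact_force: [-0.8, -0.7, 0.3]
opening: 0.047
grip_force: 0.0
```

```bash
python3 -c "
from h import *
go([.605,-.081,.130],5.3)"
```

```text
slide [-0.0019 -0.0013  0.1112] spin 0.0 pos [ 0.6065 -0.0793  0.2412] h 5.3 open 0.047 f [-0.8 -0.7  0.3] tilt [-0.0028  0.0029 -1.    ] t 1.43 q6 -0.35
```

Emit:
arm_command([
  {"slide": [-0.002, -0.001, 0.04], "spin": 0, "gripper": 0.1},
  {"slide": [-0.002, -0.001, 0.08], "spin": 0, "gripper": 0.1},
  {"slide": [-0.002, -0.001, 0.105], "spin": 0, "gripper": 0.1},
  {"slide": [-0.002, -0.001, 0.111], "spin": 0, "gripper": 0.1},
  {"slide": [-0.002, -0.001, 0.111], "spin": 0, "gripper": 0.1},
  {"slide": [-0.002, -0.001, 0.111], "spin": 0, "gripper": 0.1},
])

```text
t: 1.93
tool_pos: [0.605, -0.0866, 0.134]
tool_rot: [2.122, 2.315, 0.001]
contact_force: [-0.7, 0.9, 0.0]
opening: 0.0471
grip_force: 0.0
```

Run:
```python
from h import *
go([.605,-.081,.130],5.3)
f=[]
for n,(x0,y0) in {'scene':(200,150),'top':(215,160)}.items():
    im=cv2.cvtColor(imaging.get_image(n)['frame'],cv2.COLOR_RGB2BGR)[y0:y0+75,x0:x0+100]
    f.append(cv2.resize(im,(400,300),interpolation=cv2.INTER_CUBIC))
cv2.imwrite('pics/a.png',np.hstack(f))
```

```text
slide [0.0056 0.0005 0.004 ] spin -0.3 pos [ 0.605  -0.0866  0.134 ] h 5.0 open 0.0471 f [-0.7  0.9  0. ] tilt [ 1.2e-03 -4.0e-04 -1.0e+00] t 1.93 q6 -0.35
```

View pics/a.png

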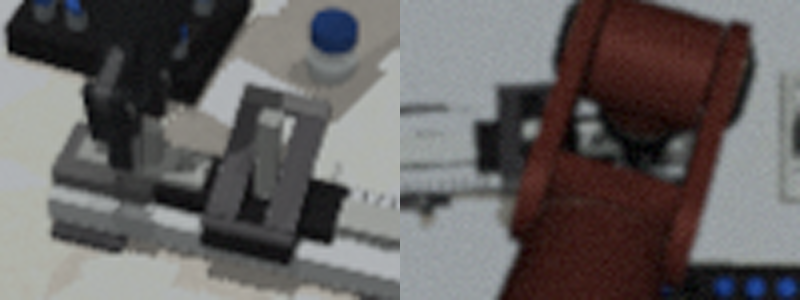

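The scene view (left half) shows the fingers straddling the tab at about (135,130), slightly short along the leg. I'll shift 5 mm and close.

Emit:
arm_command([
  {"slide": [0.0055, 0, 0.004], "spin": 0, "gripper": 0.1},
  {"slide": [0.0055, 0, 0.004], "spin": 0, "gripper": 0.1},
  {"slide": [0.0055, 0, 0.004], "spin": 0, "gripper": -1},
  {"slide": [0.0055, 0, 0.004], "spin": 0, "gripper": -1},
  {"slide": [0.0055, 0, 0.004], "spin": 0, "gripper": -1},
  {"slide": [0.0055, 0, 0.004], "spin": 0, "gripper": -1},
  {"slide": [0.0055, 0, 0.004], "spin": 0, "gripper": -1},
  {"slide": [0.0055, 0, 0.004], "spin": 0, "gripper": -1},
], newtons=40)

```text
t: 2.7
tool_pos: [0.6043, -0.0808, 0.1293]
tool_rot: [2.122, 2.316, 0.001]
contact_force: [-0.2, 0.2, 2.5]
opening: 0.0094
grip_force: 40.1
```

```bash
python3 -c "
from h import *
go([.605,-.081,.130],5.3)"
```

```text
slide [-0.0003  0.0007 -0.0007] spin -0.3 pos [ 0.6043 -0.0808  0.1293] h 5.0 open 0.0094 f [-0.2  0.2  2.5] tilt [ 6.e-04 -1.e-04 -1.e+00] t 2.7 q6 -0.34
```

Emit:
arm_command([
  {"slide": [0, 0, -0.008], "spin": 0, "gripper": -1},
  {"slide": [0, 0, -0.016], "spin": 0, "gripper": -1},
  {"slide": [0, 0, -0.024], "spin": 0, "gripper": -1},
  {"slide": [0, 0, -0.04], "spin": 0, "gripper": -1},
  {"slide": [0, 0, -0.07], "spin": 0, "gripper": -1},
  {"slide": [0, 0, -0.1], "spin": 0, "gripper": -1},
  {"slide": [0, 0, -0.12], "spin": 0, "gripper": -1},
  {"slide": [0, 0, -0.12], "spin": 0, "gripper": -1},
])

```text
t: 3.37
tool_pos: [0.6065, -0.0813, 0.2564]
tool_rot: [2.115, 2.309, 0.008]
contact_force: [1.5, -0.4, -0.7]
opening: 0.0094
grip_force: 39.7
```

Run:
```python
from h import *
go([.445,.193,.25],5.3)
im=imaging.get_image('scene');save(im,'b.png')
```

```text
slide [ 0.2874 -0.137   0.0038] spin -0.3 pos [ 0.6065 -0.0813  0.2564] h 5.0 open 0.0094 f [ 1.5 -0.4 -0.7] tilt [ 0.0112 -0.003  -0.9999] t 3.37 q6 -0.34
```

View pics/b.png

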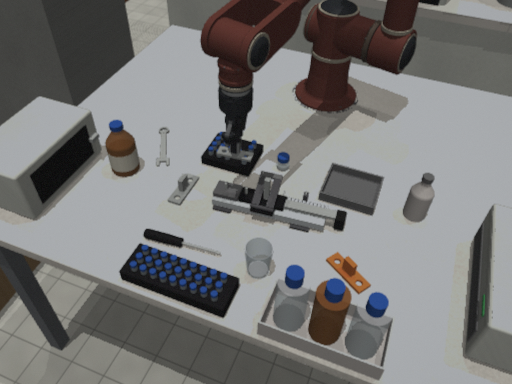

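The picture shows the link in the fingers at (235,150), off the studs; the tray is at (350,188) and empty. Moving over to the tray.

Emit:
arm_command([
  {"slide": [0.035, -0.016, 0], "spin": 0, "gripper": -1},
  {"slide": [0.07, -0.033, 0], "spin": 0, "gripper": -1},
  {"slide": [0.105, -0.05, 0], "spin": 0, "gripper": -1},
  {"slide": [0.14, -0.067, 0], "spin": 0, "gripper": -1},
  {"slide": [0.175, -0.083, 0], "spin": 0, "gripper": -1},
  {"slide": [0.21, -0.1, 0], "spin": 0, "gripper": -1},
  {"slide": [0.245, -0.117, 0], "spin": 0, "gripper": -1},
  {"slide": [0.275, -0.13, 0], "spin": 0, "gripper": -1},
])

```text
t: 4.08
tool_pos: [0.4479, 0.1833, 0.2469]
tool_rot: [-2.12, -2.315, 0.004]
contact_force: [0.7, 0.5, -1.7]
opening: 0.0092
grip_force: 39.8
```

Emit:
arm_command([
  {"slide": [0.012, -0.007, 0], "spin": 0, "gripper": -1},
  {"slide": [0.012, -0.007, 0], "spin": 0, "gripper": -1},
  {"slide": [0.012, -0.007, 0], "spin": 0, "gripper": -1},
])

```text
t: 4.33
tool_pos: [0.4414, 0.1934, 0.2474]
tool_rot: [-2.119, -2.318, 0.003]
contact_force: [-0.4, -0.9, -1.5]
opening: 0.0095
grip_force: 39.8
```

Run:
```python
from h import *
go([.445,.193,.092],5.3)
```

```text
slide [-0.0006  0.0038  0.1554] spin -0.2 pos [0.4414 0.1934 0.2474] h 5.1 open 0.0095 f [-0.4 -0.9 -1.5] tilt [-0.0021 -0.0011 -1.    ] t 4.33 q6 0.17
```

Emit:
arm_command([
  {"slide": [0, 0.003, 0.035], "spin": 0, "gripper": -1},
  {"slide": [0, 0.003, 0.07], "spin": 0, "gripper": -1},
  {"slide": [0, 0.003, 0.105], "spin": 0, "gripper": -1},
  {"slide": [0, 0.003, 0.13], "spin": 0, "gripper": -1},
  {"slide": [0, 0.003, 0.145], "spin": 0, "gripper": -1},
  {"slide": [0, 0.003, 0.155], "spin": 0, "gripper": -1},
  {"slide": [0, 0.003, 0.155], "spin": 0, "gripper": -1},
  {"slide": [0, 0.003, 0.155], "spin": 0, "gripper": -1},
])

```text
t: 5.0
tool_pos: [0.4458, 0.1928, 0.0938]
tool_rot: [-2.123, -2.315, 0.001]
contact_force: [-0.0, 0.3, -0.7]
opening: 0.009
grip_force: 39.8
```

Emit:
arm_command([
  {"slide": [0, 0, 0.002], "spin": 0, "gripper": -1},
  {"slide": [0, 0, 0.002], "spin": 0, "gripper": -1},
  {"slide": [0, 0, 0.002], "spin": 0, "gripper": -0.3},
  {"slide": [0, 0, 0.002], "spin": 0, "gripper": -0.3},
  {"slide": [0, 0, 0.002], "spin": 0, "gripper": -0.3},
  {"slide": [0, 0, 0.002], "spin": 0, "gripper": -0.3},
])

```text
t: 5.5
tool_pos: [0.4457, 0.1937, 0.0925]
tool_rot: [2.121, 2.316, 0.001]
contact_force: [-0.1, -0.1, -0.0]
opening: 0.0302
grip_force: 0.0
```

Emit:
arm_command([
  {"slide": [0, 0, 0], "spin": 0, "gripper": -0.3},
  {"slide": [0, 0, -0.03], "spin": 0, "gripper": -0.3},
  {"slide": [0, 0, -0.07], "spin": 0, "gripper": -0.3},
  {"slide": [0, 0, -0.11], "spin": 0, "gripper": -0.1},
  {"slide": [0, 0, -0.15], "spin": 0, "gripper": -0.1},
  {"slide": [0, 0, -0.18], "spin": 0, "gripper": -0.1},
  {"slide": [0, 0, -0.18], "spin": 0, "gripper": -0.1},
])

```text
t: 6.08
tool_pos: [0.4484, 0.1944, 0.2807]
tool_rot: [2.116, 2.311, 0.019]
contact_force: [-0.1, -0.3, 1.4]
opening: 0.0384
grip_force: 0.0
```

Run:
```python
from h import *
go([.5984,.001,.27],95.3)
for n in ['scene','top']:
    im=imaging.get_image(n); im={k:np.array(v) for k,v in im.items()}; np.savez(n+'1.npz',**im)
f=[]
for n,(x0,y0,w) in {'scene':(225,150,160),'top':(150,170,130)}.items():
    im=cv2.cvtColor(np.load(n+'1.npz')['frame'],cv2.COLOR_RGB2BGR)[y0:y0+w*3//8,x0:x0+w]
    f.append(cv2.resize(im,(800,300),interpolation=cv2.INTER_CUBIC))
cv2.imwrite('pics/c.png',np.vstack(f))
```

```text
slide [-0.2058  0.1323  0.0121] spin 89.7 pos [0.4484 0.1944 0.2807] h 5.0 open 0.0384 f [-0.1 -0.3  1.4] tilt [ 0.0141  0.0037 -0.9999] t 6.08 q6 0.17
```

View pics/c.png

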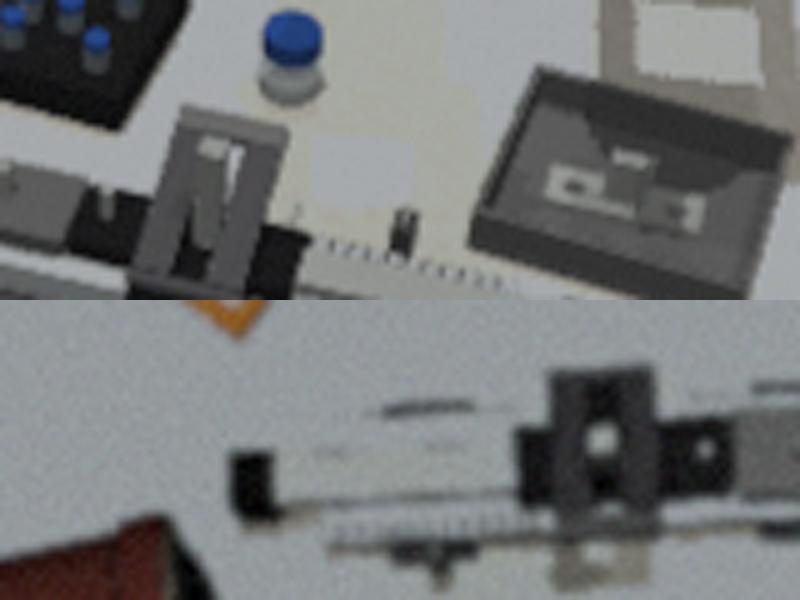

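The link lies flat in the tray (scene crop at (625,195)). The pointer fin is near (297,212) and the clip near (403,232). I'll zoom in on the fins with averaged frames.

Run:
```python
from h import *
f=[]
for n,(x0,y0) in {'scene':(275,183),'top':(205,190)}.items():
    a=np.mean([imaging.get_image(n)['frame'].astype(float) for _ in range(10)],0)
    np.save(n+'avg.npy',a); w,hh=(50,18) if n=='scene' else (50,18)
    c=a[y0:y0+hh,x0:x0+w]; lo,hi=np.percentile(c,[1,99]); c=np.clip((c-lo)/(hi-lo)*255,0,255).astype(np.uint8)[:,:,::-1]
    f.append(cv2.resize(c,(800,288),interpolation=cv2.INTER_NEAREST))
cv2.imwrite('pics/d.png',np.vstack(f))
```

```text
(no output)
```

View pics/d.png

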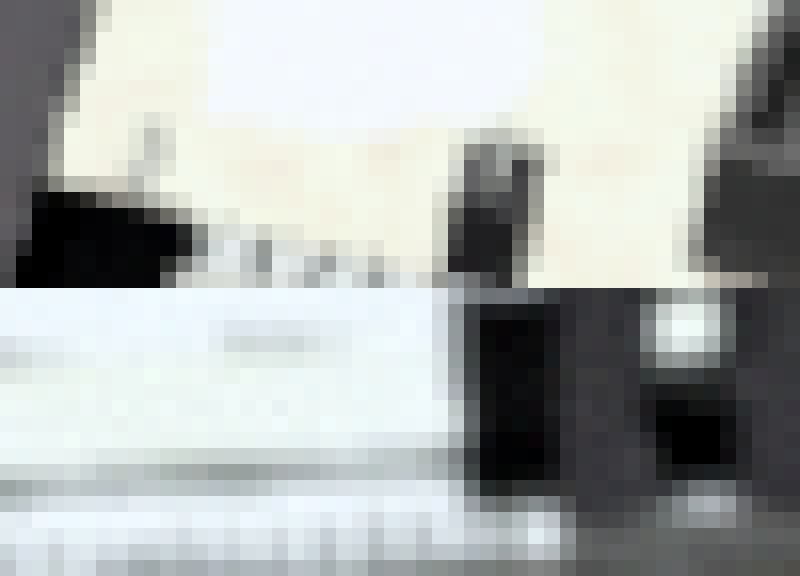

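Scene half: the pointer fin runs from (140,190) to its tip at (155,120), and the mark's bright fin sits on the clip at about (503,150), both at 16x. The clip is not visible in the top crop.

Run:
```python
from h import *
np.set_printoptions(precision=4,suppress=True)
S=np.load('scene1.npz');S={k:S[k] for k in S};T=np.load('top1.npz');T={k:T[k] for k in T}
q=lambda u,v:(275+u/16-.5,183+v/16-.5)
u=np.array([-.0924,.9957]);v=np.array([-.9957,-.0924]);p=np.array([.5984,.0013])
for n,a in [('ptr tip',(155,120)),('ptr mid',(150,155)),('ptr root',(140,188)),('mark tipfar',(510,125)),('mark mid',(503,150)),('mark near',(495,185)),('clip L',(450,240)),('clip R',(520,240))]:
    w=onz(S,*q(*a),.049)[:2]; print(n,w,'u,v',u@(w-p),v@(w-p))
# top: clip pixels
a=np.load('topavg.npy').mean(2).astype(int); print(a[204:220,212:236])
for k in [.06,.1]:
    w=np.append(p+u*k+v*.036,.049); print(k,px(S,w),px(T,w))
c=np.append(p,.112);print(px(S,c),px(T,c))
```

```text
ptr tip [0.5573 0.0368] u,v 0.0391305626135741 0.03764833908681526
ptr mid [0.5653 0.0387] u,v 0.04026162577012837 0.029547984579431752
ptr root [0.573  0.0396] u,v 0.04049485797617242 0.02171784168654449
mark tipfar [0.5355 0.0911] u,v 0.09525513489232819 0.05431428701481722
mark mid [0.5415 0.0918] u,v 0.09533768773098963 0.048289421313258966
mark near [0.5497 0.0929] u,v 0.0957336032151866 0.04001210007711013
clip L [0.5645 0.0899] u,v 0.09131852111605991 0.025561679095594425
clip R [0.5601 0.1004] u,v 0.10217723802322246 0.029013914770212302
[[154 154 154 151 149 152 152 150 152 152 149 151 149 145 151 146 138 145
  143 137 146 140 124 117]
 [149 146 145 145 138 144 146 141 146 145 138 146 141 131 141 139 126 139
  138 127 142 141 130 128]
 [138 130 130 134 128 131 138 133 138 139 130 142 136 124 137 134 119 128
  129 121 125 125 117 115]
 [122 111 108 116 112 113 118 114 117 117 114 123 122 112 121 116 102 104
  103  96  95  92  85  84]
 [101  89  79  80  74  72  73  75  80  79  70  72  73  69  71  77  81  86
   85  84  85  84  83  82]
 [ 80  66  52  48  42  44  43  55  66  59  
[... 497 characters left out ...]
01  82  88 114 142 151 153 153 151 151
  150 151 151 152 152 151]
 [155 153 153 153 153 152 152 138 110  96 102 125 146 154 150 152 152 152
  150 150 152 152 151 153]
 [152 154 152 153 152 151 152 142 126 116 124 139 150 152 152 152 152 152
  152 151 151 152 152 153]
 [155 151 150 152 152 153 151 150 144 140 145 149 152 151 152 150 150 152
  151 151 151 152 151 152]
 [153 152 153 152 152 151 151 153 152 152 152 153 151 151 152 151 151 150
  151 152 151 150 152 152]
 [153 153 151 152 152 151 151 153 151 152 151 151 151 153 151 152 152 152
  151 151 151 151 150 152]]
0.06 [291.768  192.1442] [230.5426 207.0166]
0.1 [306.7237 195.4711] [218.7014 207.7557]
[267.1687 179.1019] [247.2216 192.214 ]
```

Top and scene views agree: pointer at u = 40 mm and mark at u = 95.3 mm from the post, so the leg needs about 55 mm of travel. Moving above the post.

Emit:
arm_command([
  {"slide": [-0.206, 0.132, 0.01], "spin": 57, "gripper": -0.1},
  {"slide": [-0.206, 0.132, 0.01], "spin": 57, "gripper": -0.1},
  {"slide": [-0.206, 0.132, 0.01], "spin": 57, "gripper": -0.1},
  {"slide": [-0.206, 0.132, 0.01], "spin": 57, "gripper": -0.1},
  {"slide": [-0.206, 0.132, 0.01], "spin": 57, "gripper": -0.1},
  {"slide": [-0.206, 0.132, 0.01], "spin": 57, "gripper": -0.1},
  {"slide": [-0.206, 0.132, 0.01], "spin": 57, "gripper": -0.1},
  {"slide": [-0.206, 0.132, 0.01], "spin": 57, "gripper": -0.1},
])

```text
t: 7.85
tool_pos: [0.5959, -0.0023, 0.2613]
tool_rot: [-2.975, -1.009, 0.001]
contact_force: [0.1, 1.0, -0.2]
opening: 0.0384
grip_force: 0.0
```

Emit:
arm_command([
  {"slide": [0, 0, 0], "spin": 32, "gripper": -0.1},
  {"slide": [0, 0, 0], "spin": 32, "gripper": -0.1},
  {"slide": [0, 0, 0], "spin": 32, "gripper": -0.1},
  {"slide": [0, 0, 0], "spin": 32, "gripper": -0.1},
  {"slide": [0, 0, 0], "spin": 32, "gripper": -0.1},
  {"slide": [0, 0, 0], "spin": 32, "gripper": -0.1},
  {"slide": [0, 0, 0], "spin": 32, "gripper": -0.1},
])

```text
t: 8.43
tool_pos: [0.5949, -0.0002, 0.2619]
tool_rot: [-3.137, -0.168, 0.0]
contact_force: [-0.4, -0.7, -0.6]
opening: 0.0386
grip_force: 0.0
```

Run:
```python
from h import *
go([.5984,.0013,.165],95.3)
```

```text
slide [ 0.0036 -0.0011  0.0969] spin 0.8 pos [ 5.949e-01 -2.000e-04  2.619e-01] h -83.9 open 0.0386 f [-0.4 -0.7 -0.6] tilt [-0.  0. -1.] t 8.43 q6 1.34
```

Emit:
arm_command([
  {"slide": [0.0035, -0.001, 0.02], "spin": 0.8, "gripper": -0.1},
  {"slide": [0.0035, -0.001, 0.04], "spin": 0.8, "gripper": -0.1},
  {"slide": [0.0035, -0.001, 0.06], "spin": 0.8, "gripper": -0.1},
  {"slide": [0.0035, -0.001, 0.08], "spin": 0.8, "gripper": -0.1},
  {"slide": [0.0035, -0.001, 0.092], "spin": 0.8, "gripper": -0.1},
  {"slide": [0.0035, -0.001, 0.096], "spin": 0.8, "gripper": -0.1},
  {"slide": [0.0035, -0.001, 0.096], "spin": 0.8, "gripper": -0.1},
  {"slide": [0.0035, -0.001, 0.096], "spin": 0.8, "gripper": -0.1},
])

```text
t: 9.1
tool_pos: [0.5988, 0.0011, 0.1668]
tool_rot: [3.138, 0.144, 0.002]
contact_force: [0.3, 0.1, -0.2]
opening: 0.0388
grip_force: 0.0
```

Emit:
arm_command([
  {"slide": [0, 0, 0], "spin": 0, "gripper": -1},
  {"slide": [0, 0, 0], "spin": 0, "gripper": -1},
  {"slide": [0, 0, 0], "spin": 0, "gripper": -1},
  {"slide": [0, 0, 0], "spin": 0, "gripper": -1},
  {"slide": [0, 0, 0], "spin": 0, "gripper": -1},
  {"slide": [0, 0, 0], "spin": 0, "gripper": -1},
], newtons=25)

```text
t: 9.6
tool_pos: [0.5992, 0.0009, 0.1677]
tool_rot: [3.137, 0.143, 0.004]
contact_force: [0.2, -0.8, 5.6]
opening: 0.013
grip_force: 27.8
```

Run:
```python
from h import *
go([.5933,.0563,.165],95.3)
```

```text
slide [-0.0008 -0.0557  0.0026] spin -0.1 pos [0.5992 0.0009 0.1677] h -84.8 open 0.013 f [ 0.2 -0.8  5.6] tilt [ 2.7e-03 -7.0e-04 -1.0e+00] t 9.6 q6 1.36
```

Emit:
arm_command([
  {"slide": [0, -0.008, 0], "spin": 0, "gripper": -1},
  {"slide": [0, -0.016, 0], "spin": 0, "gripper": -1},
  {"slide": [0, -0.024, 0], "spin": 0, "gripper": -1},
  {"slide": [0, -0.032, 0], "spin": 0, "gripper": -1},
  {"slide": [0, -0.04, 0], "spin": 0, "gripper": -1},
  {"slide": [0, -0.048, 0], "spin": 0, "gripper": -1},
  {"slide": [0, -0.0555, 0], "spin": 0, "gripper": -1},
  {"slide": [0, -0.0555, 0], "spin": 0, "gripper": -1},
])

```text
t: 10.27
tool_pos: [0.5942, 0.0567, 0.1677]
tool_rot: [3.137, 0.144, 0.005]
contact_force: [-0.4, -3.3, 5.0]
opening: 0.0131
grip_force: 27.8
```

Emit:
arm_command([
  {"slide": [0, 0, 0], "spin": 0, "gripper": -1},
  {"slide": [0, 0, 0], "spin": 0, "gripper": -1},
  {"slide": [0, 0, 0], "spin": 0, "gripper": -1},
])

```text
t: 10.52
tool_pos: [0.5943, 0.0559, 0.1677]
tool_rot: [3.137, 0.143, 0.005]
contact_force: [-0.2, -3.4, 4.8]
opening: 0.0131
grip_force: 27.8
```

Run:
```python
from h import *
go([.5941,.0560,.165],95.3)
f=[]
a=np.mean([imaging.get_image('scene')['frame'].astype(float) for _ in range(10)],0); np.save('scene2avg.npy',a)
x0,y0=270,160; c=a[y0:y0+45,x0:x0+60]; lo,hi=np.percentile(c,[1,99]); c=np.clip((c-lo)/(hi-lo)*255,0,255).astype(np.uint8)[:,:,::-1]
cv2.imwrite('pics/e.png',cv2.resize(c,(780,585),interpolation=cv2.INTER_NEAREST))
```

```text
slide [-0.0002 -0.0001  0.0027] spin -0.1 pos [0.5943 0.0559 0.1677] h -84.8 open 0.0131 f [-0.2 -3.4  4.8] tilt [ 0.0032 -0.0015 -1.    ] t 10.52 q6 1.45
```

View pics/e.png

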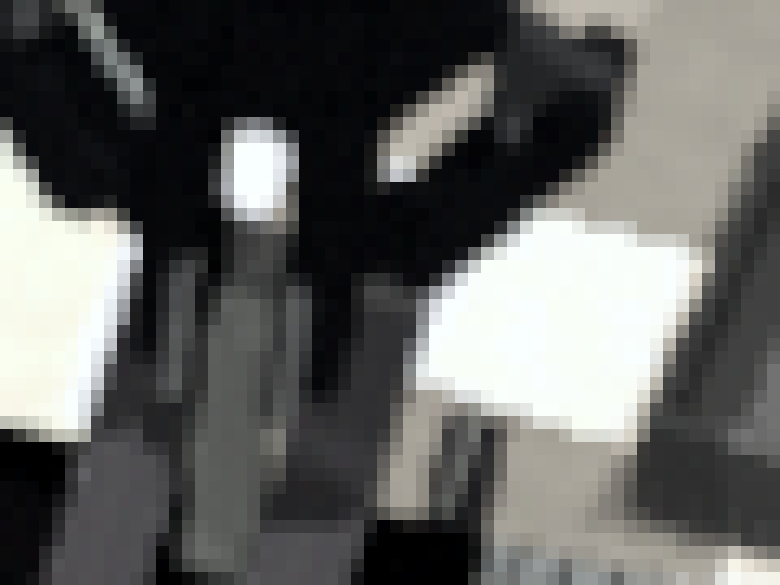

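The fins are in line: one continuous bright stripe at crop (450–475, 430–500), i.e. pixel x≈305.8 against the mark's 305.9. The fork is still open, so I'll press down in steps.

Emit:
arm_command([
  {"slide": [0, 0, 0.003], "spin": 0, "gripper": -1},
  {"slide": [0, 0, 0.006], "spin": 0, "gripper": -1},
  {"slide": [0, 0, 0.009], "spin": 0, "gripper": -1},
  {"slide": [0, 0, 0.012], "spin": 0, "gripper": -1},
  {"slide": [0, 0, 0.015], "spin": 0, "gripper": -1},
  {"slide": [0, 0, 0.015], "spin": 0, "gripper": -1},
], newtons=20)

```text
t: 11.52
tool_pos: [0.5984, 0.0554, 0.1621]
tool_rot: [3.135, 0.143, 0.02]
contact_force: [-9.8, -3.6, 37.3]
opening: 0.0134
grip_force: 35.4
```

Run:
```python
from h import *
go([.5941,.0560,.130],95.3)
```

```text
slide [-0.0046 -0.0011  0.032 ] spin -0.1 pos [0.5984 0.0554 0.1621] h -84.8 open 0.0134 f [-9.8 -3.6 37.3] tilt [ 0.013  -0.0027 -0.9999] t 11.52 q6 1.45
```

Too much pad friction on the post. I'll ease the downward push, loosen the fingers about 1–2 mm (one pad still carries the spring), then go down.

Emit:
arm_command([
  {"slide": [0, 0, -0.008], "spin": 0, "gripper": -1},
  {"slide": [0, 0, -0.008], "spin": 0, "gripper": -0.66},
  {"slide": [0, 0, -0.008], "spin": 0, "gripper": -0.66},
  {"slide": [0, 0, -0.008], "spin": 0, "gripper": -0.66},
])

```text
t: 11.85
tool_pos: [0.5941, 0.0557, 0.1599]
tool_rot: [3.137, 0.143, 0.004]
contact_force: [2.4, -3.7, 3.1]
opening: 0.0144
grip_force: 2.2
```

Run:
```python
from h import *
go([.5941,.0560,.130],95.3)
```

```text
slide [ 0.     -0.0003  0.0299] spin -0.1 pos [0.5941 0.0557 0.1599] h -84.8 open 0.0144 f [ 2.4 -3.7  3.1] tilt [ 0.0025 -0.0016 -1.    ] t 11.85 q6 1.45
```

Emit:
arm_command([
  {"slide": [0, -0.0008, 0.003], "spin": 0, "gripper": -0.66},
  {"slide": [0, -0.0008, 0.006], "spin": 0, "gripper": -0.66},
  {"slide": [0, -0.0008, 0.009], "spin": 0, "gripper": -0.66},
  {"slide": [0, -0.0008, 0.012], "spin": 0, "gripper": -0.66},
  {"slide": [0, -0.0008, 0.012], "spin": 0, "gripper": -0.66},
])

```text
t: 12.27
tool_pos: [0.5927, 0.0572, 0.1461]
tool_rot: [3.138, 0.143, -0.003]
contact_force: [0.4, -3.7, 1.6]
opening: 0.0146
grip_force: 3.6
```

Run:
```python
from h import *
go([.5941,.0560,.130],95.3)
```

```text
slide [0.0013 0.0014 0.0161] spin -0.1 pos [0.5927 0.0572 0.1461] h -84.8 open 0.0146 f [ 0.4 -3.7  1.6] tilt [-1.6e-03 -2.0e-04 -1.0e+00] t 12.27 q6 1.45
```

Emit:
arm_command([
  {"slide": [0.001, 0.0005, 0.003], "spin": 0, "gripper": -0.66},
  {"slide": [0.001, 0.0005, 0.006], "spin": 0, "gripper": -0.66},
  {"slide": [0.001, 0.0005, 0.009], "spin": 0, "gripper": -0.66},
  {"slide": [0.001, 0.0005, 0.012], "spin": 0, "gripper": -0.66},
  {"slide": [0.001, 0.0005, 0.014], "spin": 0, "gripper": -0.66},
  {"slide": [0.001, 0.0005, 0.014], "spin": 0, "gripper": -0.66},
  {"slide": [0.001, 0.0005, 0.014], "spin": 0, "gripper": -0.66},
])

```text
t: 12.85
tool_pos: [0.5933, 0.057, 0.1319]
tool_rot: [-3.138, -0.143, 0.004]
contact_force: [-1.0, -4.0, 2.6]
opening: 0.0143
grip_force: 3.2
```

Run:
```python
from h import *
go([.5941,.0560,.130],95.3)
```

```text
slide [0.0007 0.0011 0.0019] spin -0.1 pos [0.5933 0.057  0.1319] h -84.8 open 0.0143 f [-1.  -4.   2.6] tilt [-2.7e-03  2.0e-04 -1.0e+00] t 12.85 q6 1.45
```

Emit:
arm_command([
  {"slide": [0, 0, 0.002], "spin": 0, "gripper": -0.66},
  {"slide": [0, 0, 0.004], "spin": 0, "gripper": -0.66},
  {"slide": [0, 0, 0.004], "spin": 0, "gripper": -0.66},
  {"slide": [0, 0, 0.004], "spin": 0, "gripper": -0.66},
])

```text
t: 13.18
tool_pos: [0.5937, 0.057, 0.1297]
tool_rot: [-3.138, -0.143, 0.004]
contact_force: [-5.7, -3.6, 9.9]
opening: 0.0145
grip_force: 7.7
```

Run:
```python
from h import *
go([.5941,.0560,.130],95.3)
```

```text
slide [ 0.0003  0.001  -0.0003] spin -0.1 pos [0.5937 0.057  0.1297] h -84.8 open 0.0145 f [-5.7 -3.6  9.9] tilt [-2.4e-03  1.0e-04 -1.0e+00] t 13.18 q6 1.45
```

Emit:
arm_command([
  {"slide": [0, 0, 0.002], "spin": 0, "gripper": -0.66},
  {"slide": [0, 0, 0.003], "spin": 0, "gripper": -0.66},
  {"slide": [0, 0, 0.003], "spin": 0, "gripper": -0.66},
  {"slide": [0, 0, 0.003], "spin": 0, "gripper": -0.66},
])

```text
t: 13.52
tool_pos: [0.5939, 0.057, 0.1295]
tool_rot: [3.138, 0.144, -0.006]
contact_force: [-13.8, -4.4, 25.0]
opening: 0.0148
grip_force: 15.4
```

Run:
```python
from h import *
go([.5941,.0560,.130],95.3)
```

```text
slide [ 0.0001  0.001  -0.0005] spin -0.1 pos [0.5939 0.057  0.1295] h -84.8 open 0.0148 f [-13.8  -4.4  25. ] tilt [-3.5e-03 -3.0e-04 -1.0e+00] t 13.52 q6 1.45
```

Emit:
arm_command([
  {"slide": [0, 0.001, -0.002], "spin": 0, "gripper": -0.66},
  {"slide": [0, 0.001, -0.002], "spin": 0, "gripper": -1},
  {"slide": [0, 0.001, -0.002], "spin": 0, "gripper": -1},
  {"slide": [0, 0.001, -0.002], "spin": 0, "gripper": -1},
  {"slide": [0, 0.001, -0.002], "spin": 0, "gripper": -1},
  {"slide": [0, 0.001, -0.002], "spin": 0, "gripper": -1},
], newtons=25)

```text
t: 14.02
tool_pos: [0.5939, 0.0559, 0.1298]
tool_rot: [-3.138, -0.143, 0.004]
contact_force: [-7.3, -3.7, 16.1]
opening: 0.014
grip_force: 32.0
```

Run:
```python
from h import *
go([.5941,.0560,.130],95.3)
f=[]
for n,(x0,y0,w) in {'scene':(260,150,64),'top':(190,150,80)}.items():
    a=np.mean([imaging.get_image(n)['frame'].astype(float) for _ in range(6)],0)
    c=a[y0:y0+w,x0:x0+w]; lo,hi=np.percentile(c,[1,97]); c=np.clip((c-lo)/(hi-lo)*255,0,255).astype(np.uint8)[:,:,::-1]
    f.append(cv2.resize(c,(400,400) ,interpolation=cv2.INTER_NEAREST))
cv2.imwrite('pics/f.png',np.hstack(f)); go([.5941,.0560,.130],95.3)
```

```text
slide [ 0.0002 -0.     -0.0002] spin -0.1 pos [0.5939 0.0559 0.1298] h -84.8 open 0.014 f [-7.3 -3.7 16.1] tilt [-2.7e-03 -1.0e-04 -1.0e+00] t 14.02 q6 1.45
slide [ 0.0002 -0.0001 -0.0002] spin -0.1 pos [0.5939 0.0559 0.1298] h -84.8 open 0.0136 f [-8.6 -4.6 16.3] tilt [-0.0027 -0.     -1.    ] t 14.62 q6 1.45
```

View pics/f.png

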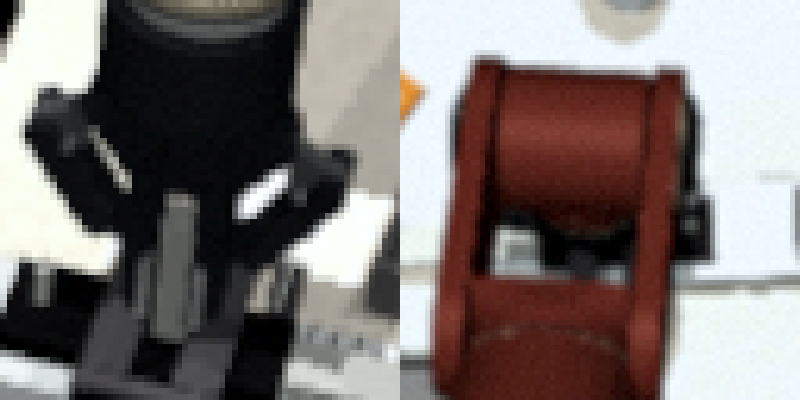

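Run:
```python
from h import *
S=np.load('scene1.npz');S={k:S[k] for k in S}
u=np.array([-.0924,.9957,0]);v=np.array([-.9957,-.0924,0]);p=np.array([.5984,.0013,0])+.0553*u
for a in [0,.1,.38]:
  for s,l in [(-.029,93),(.029,93),(-.029,20),(.029,20)]:
    r=l/1000; w=p+u*s+v*(-.045+r*np.cos(a)-.004*np.sin(a))+np.array([0,0,.053+r*np.sin(a)+.004*np.cos(a)])
    print(a,s,l,((px(S,w)-[260,150]+.5)*6.25).round())
```

```text
0 -0.029 93 [132. 217.]
0 0.029 93 [266. 246.]
0 -0.029 20 [ 88. 337.]
0 0.029 20 [228. 369.]
0.1 -0.029 93 [133. 202.]
0.1 0.029 93 [268. 232.]
0.1 -0.029 20 [ 88. 335.]
0.1 0.029 20 [228. 367.]
0.38 -0.029 93 [133. 171.]
0.38 0.029 93 [270. 201.]
0.38 -0.029 20 [ 88. 330.]
0.38 0.029 20 [228. 362.]
```

```bash
python3 -c "
from h import *
print(order.finish_job())"
```

```text
the job is handed in; nothing more can be done
None
```

I handed the job in: the link lies flat in the tray, and the leg is held at the mark by its post (fins measured in line within about 1 mm). The lever is pressed to a hard stop with the fingertips at about 57 mm, the fully-down height, though the last picture could not show it directly. The hand-in gave no verdict.

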